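Draw one mixing cup from the slanted stack and stand it on the scale

ROBOT

A 6-joint arm with a two-finger parallel gripper is mounted at the origin on a cart in front of the work surface, level with it; the furniture and walls round the work are solid. World frame = base frame: x ahead of the robot, y to its left, z up, the work surface at z = 0. Lengths are in m, angles in rad, forces in N, time in s.
With the tool pointing down it reaches from about 0.325 to 0.875 m from the base axis. Payload 4.4 kg.
Tool frame: the origin (TCP) lies midway between the tips of the shut fingers; the grasp point (between the pads) lies 19 mm behind it; z points along the fingers, y is the line along which they close (so a half turn about z gives the same grasp; the last joint's range is limited). The gripper opens to 85 mm and grips with 20 to 120 N. Pads are 22 mm wide; open, the fingers measure 114 mm over their backs; the gripper's body (76 mm by 85 mm) begins 54 mm behind the grasp point. The pads swing forward as they close: fully open they stand 13 mm farther back than shut.
Start: joints at [1.129, 0.207, 1.542, -0, 1.393, -0.15], TCP at [0.165, 0.551, 0.231] pointing down, gripper open.
Joint ranges: [-2.73, 2.73], [-0.86, 2.22], [0.23, 2.46], [-1.11, 4.25], [0.08, 2.63], [-2.82, 2.82]. Speed limits (rad/s): [2.79, 2.79, 3.14, 3.14, 3.14, 3.14].

INTERFACE

Orientations are given as a rotation vector (axis times angle).
In Python, from bench import r gives the robot as it stands.
- The arm moves only by the tool move_arm, never from a script. Its arguments are lists of equal length, an entry for each row: "xyz": the shift along the tool's x, y, z normalised to -1 to 1, where 1 is 6 cm, a list of three; "twist": the turn about the tool's z normalised to -1 to 1, where 1 is 360 degrees; "grip": the closure, from 0 (fully open) to 1 (shut). A call has 1 to 10 rows; each row shifts and turns the commanded pose from where the row before left it, along the tool's axes as they then stand; what a row does not reach is not made up. A row lasts 1/8 s, in which the tool goes at most 62.5 mm and 10.7 degrees, less where a joint would pass 70% of its speed; a pose out of reach is approached as far as the arm can. A call with a number of a shift or a turn outside -1 to 1 is refused whole. A call with a gripper value outside its range is refused whole. The fingers move at their own pace and stop on an object; "newtons" is the grip in N (left out, the last holds). Time passes only in rows, so rows that do not move let the fingers close. It gives the time, the measured TCP pose, the force, the opening and the grip force at its end, in the units of the state.
- r.sense(): the state, without advancing time (a new reading comes with each control period).
- r.grab_frame(name): name is "scene" or "side" or "wrist"; returns a dict with "img" (384x512x3 uint8, red, green, blue), "mtx" (3x3 intrinsics, pixels), "pose" (4x4, takes a point from camera to world coordinates). Camera axes: x right, y down, z forward; pixel columns grow to the right and rows downward; lengths in m; the calibration is good to about 2 mm. The wrist camera is an equidistant fisheye: a pixel r from the principal point sees the ray r / f radians off the axis. A picture is of the moment at which its call begins. There is no depth.
- r.finish_job(): hands the job in; it is judged then, once.
The state is a dict: "time_s": time; "joints": joint angles; "dq": joint speeds; "joint_torque": joint torques, N m; "position": TCP position; "orientation": TCP orientation; "ft_force": force on the tool from outside, world axes, zero at the start; "moment": the same for the moment, N m; "width": opening from 0.0 (shut) to 1.0 (fully open); "grasp_force": force on a finger pad.
Only numpy, scipy, OpenCV 4.12 (cv2) and the standard library are available. Lean on these libraries where they do the work, as an engineer would, in place of code of your own. Each camera call takes 0.05 s, during which the arm holds its last target. There are 200 camera calls.

TASK

Get a fresh mixing cup ready for weighing out paint: take just the top cup off the nested stack in the slanted stand, without dragging the next cup up with it, and set it down gently, upright, in the middle of the scale's pan. The other three cups stay nested, fully home in the stand, and the paint bottles stay where they are.

Things in the scene. Friction and masses are not known exactly. Their poses are not given: they have to be found in the camera images.
- cup_4: Top cup of the stack: white plastic, 60 mm tall, 61 mm across its rim; top 19 mm an upright band, below it a shoulder, then a body tapering from 51 to 37 mm at the flat foot; 30 g. Origin: centre of the foot's underside; z runs up the cup, rim at +60 mm. Its shoulder rests on cup_3's rim, its body reaches 41 mm into cup_3 with 1.6 mm play all round; only its weight holds it.
- cup_3: The next cup down, same as cup_4, origin alike. Its rim has the same diameter and lies 19 mm below cup_4's rim along the stack, so only cup_4's 19 mm band stands free; fingers that reach farther down take hold of both cups.
- cup_2: Third cup from the top, same as cup_4, origin alike.
- cup_1: The lowest cup, same as cup_4, origin alike. Its shoulder rests on the stand's leaning board, its body hangs in the board's 54 mm hole.
- cup_stand: Slanted plywood cup stand, fixed: foot board 116 (x) x 124 (y) mm, two cheeks and a leaning board (100 x 112 mm, top edge 90 mm up) with a round hole that faces the user. Origin: centre of its underside; z up, -x is the low front. The stack's axis leans 35 degrees from vertical towards the stand's own -x: direction (-0.574, 0, 0.819) in its frame.
- cup_stand_seat (a point): Centre of the hole in the leaning board, on its upper face, at (0, 0, 62) mm in the stand's frame; its axes are the stand's. Cup_1's shoulder lies here; cup_4's foot centre starts 16 mm and its rim centre 76 mm from here along the stack's axis; the play lets each cup lie about 1.5 mm lower towards the front than the one under it, so cup_4 lies some 6 mm off the hole's axis.
- scale: Grey bench scale, 150 (x) x 124 (y) mm, fixed where it stands, with a round bare steel pan of 110 mm diameter and a small display and two buttons on its -x side. Origin: centre of its underside; z is up.
- scale_pan (a point): Centre of the pan's flat upper face, 30 mm above the worktop, 14 mm to +x of the scale's origin. The pan rests on a springy load cell: it gives 0.4 mm a newton, down to a stop at 4 mm, and comes back up.
- paint_ochre: Small paint bottle, 36 mm diameter, 75 mm tall, ochre with a black cap, standing loose on the worktop. Origin: centre of its underside.
- paint_sky: Small paint bottle, 34 mm diameter, 75 mm tall, light blue with a blue cap, standing loose on the worktop. Origin: centre of its underside.
- paint_brick: Small paint bottle, 38 mm diameter, 66 mm tall, brick red with a white cap, standing loose on the worktop. Origin: centre of its underside.
Things that resemble listed ones, but are neither listed nor needed, are in the scene too. What is shaped like the cup_4 but red or turquoise is not meant.

How it is judged:
On the way:
1. the top cup is drawn right out of the stack while the other three stay fully home in the stand (distance between cup_4 and cup_stand_seat above 0.085 m and distance of each of cup_1, cup_2, cup_3 from where it was at the start of the episode below 0.008 m), for 0.1 s.
At the end, for the whole second after the job is handed in: The top cup stands still and upright (within 4.5 degrees) on the scale's pan, its foot's centre within 20 mm of the pan's centre and its foot on the pan (within 4 mm in height); each of the other three cups is within 8 mm of where it was, fully home in the stack (horizontal distance between cup_4 and scale_pan below 0.02 m and z of cup_4 in the frame of scale_pan between -0.004 and 0.004 m and angle between cup_4's own z axis and vertical below 0.08 rad and linear speed of cup_4 below 0.02 m/s and distance of each of cup_1, cup_2, cup_3 from where it was at the start of the episode below 0.008 m); the robot touches nothing.
It fails at once if the next cup is dragged up with the top one (any of the lower three cups moved by more than 10 mm) (distance of any of cup_1, cup_2, cup_3 from where it was at the start of the episode above 0.01 m).
It fails at once if the cup is pressed hard on the scale (over 30 N) (contact force between cup_4 and scale above 30 N).
It fails at once if the cup is dropped or knocked flying (out of the fingers and faster than 0.5 m/s, as after a fall of 13 mm) (contact force between the fingers and cup_4 below 0.05 N and linear speed of cup_4 above 0.5 m/s).
It fails at once if a paint bottle is pushed away or knocked over (moved by more than 30 mm or tipped by more than 30 degrees) (distance of any of paint_ochre, paint_sky, paint_brick from where it was at the start of the episode above 0.03 m or angle between any of paint_ochre, paint_sky, paint_brick's own z axis and vertical above 0.52 rad).
It also fails if it takes over 42 s, if anything falls off the work surface, if the arm or the gripper's body presses on something with over 40 N, if the wrist force passes 120 N, or if a joint passes its speed limit or range.

## Working session

There is one attempt and no reset: what is moved stays moved. The work goes in short steps, Python scripts to look and compute and a tool call to move; the robot and the scene stay as the last step left them, time stands still between calls to the robot, and variables do not carry over. Pictures are saved under pics/ and viewed, at most 10 in all, crops included, and the job is handed in when it is done.

Besides the shell and the picture viewer there is one more tool, called after "Request:" by a JSON object that holds its "api" and its "payload". move_arm: Moves the arm, as the interface text tells. Scaled input: -1 to 1 covers 6 cm each way for a shift and 360 degrees each way for a turn. Its arguments: {"type":"object","properties":{"xyz":{"type":"array","items":{"type":"array","items":{"type":"number","minimum":-1,"maximum":1}}},"twist":{"type":"array","items":{"type":"number","minimum":-1,"maximum":1}},"grip":{"type":"array","items":{"type":"number"}},"newtons":{"type":"number"}},"required":["xyz","twist","grip"]}

```bash
mkdir -p pics; ls; python3 - <<'E'
from bench import r
import cv2,json,numpy as np
s=r.sense();print(s)
for n in("scene","side"):
    f=r.grab_frame(n);cv2.imwrite(f"pics/{n}0.png",f["img"][:,:,::-1]);print(n,f["mtx"].tolist(),np.round(f["pose"],4).tolist())
    np.savez(f"{n}.npz",**f)
E
```

```text
pics
{'time_s': 0.0, 'joints': array([ 1.12949389e+00,  2.07409215e-01,  1.54299480e+00, -3.61125567e-05,
        1.39352278e+00, -1.50493788e-01]), 'dq': array([-8.57909238e-06,  2.94969364e-04,  7.64727717e-04, -9.75485869e-04,
       -2.48540274e-05,  1.00745703e-03]), 'joint_torque': array([-2.00647766e-03, -3.83042049e+01, -2.91590327e+01, -4.78692455e-04,
        1.06496140e-02, -3.38895290e-06]), 'position': array([0.16454793, 0.55013522, 0.23011254]), 'orientation': array([-0.45508927, -3.10780038,  0.00352267]), 'ft_force': array([ 0.01040508,  0.55430103, -0.31766449]), 'moment': array([ 0.01791368, -0.01834064, -0.03801706]), 'grasp_force': 0.0, 'width': 0.9987251721988478}
scene [[376.0904013868092, 0.0, 256.4492182313608], [0.0, 376.0904013868092, 196.53829718566996], [0.0, 0.0, 1.0]] [[0.7755, -0.4391, 0.4536, 0.0609], [-0.6313, -0.5457, 0.5511, -0.5696], [0.0056, -0.7138, -0.7004, 0.7767], [0.0, 0.0, 0.0, 1.0]]
side [[349.5915331549147, 0.0, 253.59465502266667], [0.0, 349.5915331549147, 185.27366761225076], [0.0, 0.0, 1.0]] [[0.998, -0.0009, -0.0629, 0.5557], [0.0573, -0.3992, 0.9151, -0.8087], [-0.026, -0.9168, -0.3984, 0.4061], [0.0, 0.0, 0.0, 1.0]]
```

View pics/scene0.png

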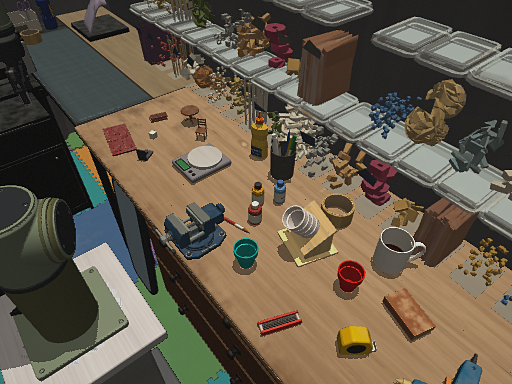

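View pics/side0.png

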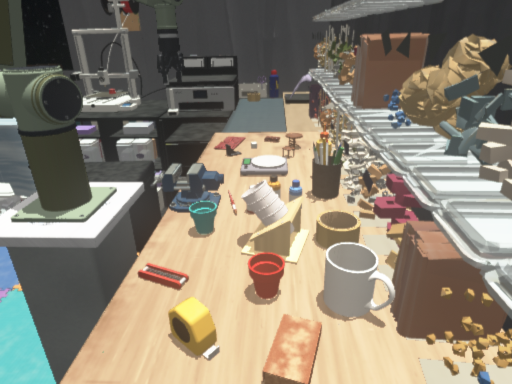

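Scene image: the white nested stack is at (300,222) in its stand at (308,242). The scale is at (203,160) and the bottles at (258,190), (279,190) and (255,210). The turquoise cup at (245,252) and red cup at (350,275) are decoys. The white stack is the only one in a slanted stand, so it is the one meant. I'll confirm that in enlarged crops.

```bash
python3 - <<'E'
import cv2,numpy as np
a=cv2.imread("pics/scene0.png");b=cv2.imread("pics/side0.png")
def crop(im,x,y,w,h,k):
    c=cv2.resize(im[y:y+h,x:x+w],None,fx=k,fy=k,interpolation=cv2.INTER_CUBIC)
    for i in range(0,w,10):
        cv2.line(c,(i*k,0),(i*k,4 if i%20 else 9),(0,255,255),1)
        if i%20==0: cv2.putText(c,str(x+i),(i*k,20),0,.4,(0,255,255),1)
    for i in range(0,h,10):
        cv2.line(c,(0,i*k),(4 if i%20 else 9,i*k),(0,255,255),1)
        if i%20==0: cv2.putText(c,str(y+i),(10,i*k+4),0,.4,(0,255,255),1)
    return c
cv2.imwrite("pics/c1.png",crop(a,165,135,190,140,4))
cv2.imwrite("pics/c2.png",crop(b,185,145,150,120,5))
E
```

```text
(no output)
```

View pics/c1.png

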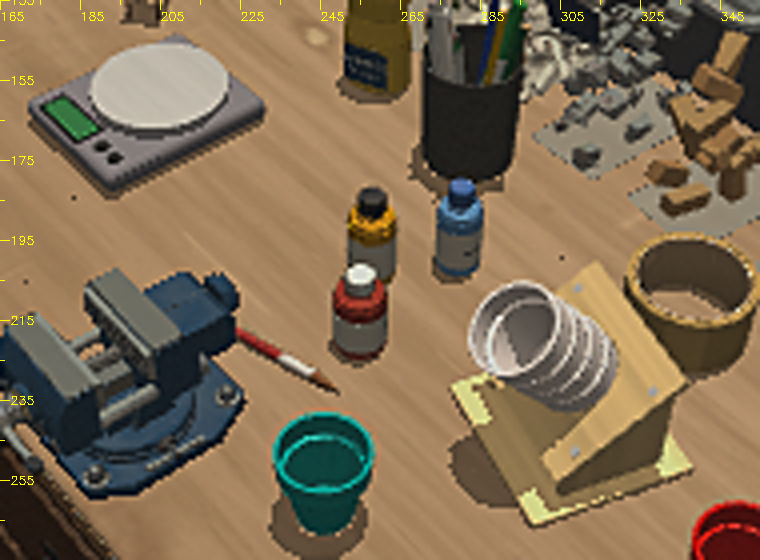

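View pics/c2.png

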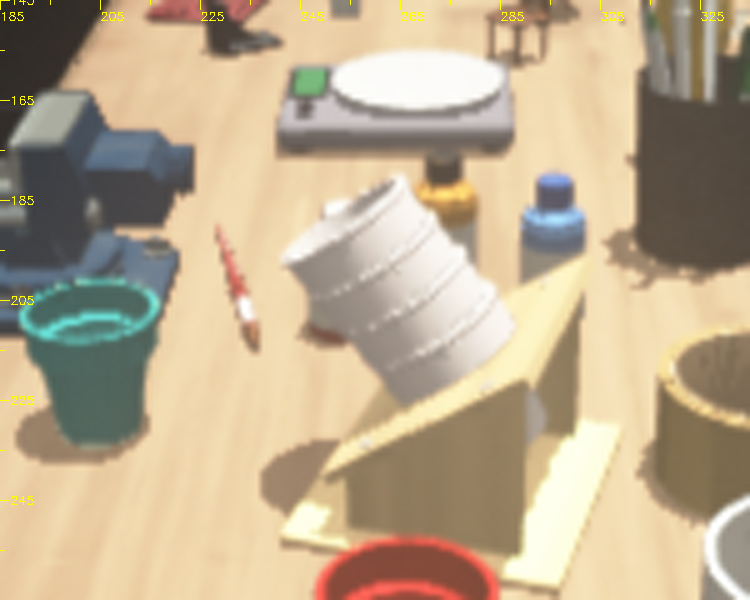

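The crops confirm it: four white nested cups, top rim centre at scene (294,218) and side (254,189). Next I'll fit the stand and scale poses from corners and ellipse extents.

```bash
cat >h.py <<'E'
import numpy as np,cv2
from scipy.optimize import least_squares
from scipy.spatial.transform import Rotation as R
C={n:dict(np.load(n+".npz")) for n in("scene","side")}
def proj(n,P):
    c=C[n];q=(np.atleast_2d(P)-c["pose"][:3,3])@c["pose"][:3,:3];u=q@c["mtx"].T;return u[:,:2]/u[:,2:]
def plane(n,uv,z):
    c=C[n];d=c["pose"][:3,:3]@np.linalg.solve(c["mtx"],[*uv,1]);o=c["pose"][:3,3];return o+d*(z-o[2])/d[2]
def circ(c,rad,ax):
    ax=np.array(ax)/np.linalg.norm(ax);a=np.cross(ax,[0,1,0.1]);a/=np.linalg.norm(a);b=np.cross(ax,a)
    t=np.linspace(0,2*np.pi,181)[:,None];return c+rad*(np.cos(t)*a+np.sin(t)*b)
def ext(p):return np.r_[p.min(0),p.max(0)]
E
python3 - <<'E'
from h import *
A=lambda x,y:(165+x/4,135+y/4)
B=lambda x,y:(185+x/5,145+y/5)
T=(.040,.056,.090)
pts=[("scene",A(452,388),(-.058,.062,.008)),("scene",A(532,526),(-.058,-.062,0)),("scene",A(692,468),(.058,-.062,0)),
("side",B(283,541),(-.058,-.062,.0)),("side",B(558,590),(.058,-.062,0)),("side",B(620,425),(.058,.062,.008)),
("scene",A(597,262),T),("scene",A(690,380),(.04,-.056,.09)),("side",B(590,252),T),("side",B(527,383),(.04,-.056,.09)),
("scene",A(545,455),(-.041,-.056,.033)),("side",B(325,470),(-.041,-.056,.033))]
def W(p,q):
    c,s=np.cos(p[2]),np.sin(p[2]);q=np.atleast_2d(q);return np.c_[p[0]+c*q[:,0]-s*q[:,1],p[1]+s*q[:,0]+c*q[:,1],q[:,2]]
def res(p):return np.concatenate([proj(n,W(p,q))[0]-uv for n,uv,q in pts])
s=least_squares(res,[.55,-.1,0],loss='soft_l1');print("stand",s.x,np.degrees(s.x[2]));print(np.round(s.fun.reshape(-1,2),1).tolist())
p=s.x;ax=W([0,0,p[2]],(-.574,0,.819))[0];seat=W(p,(0,0,.062))[0];print("seat",seat,"axis",ax,"rim nominal",seat+.076*ax)
# rim from two-view extents, fixed axis
e1=np.r_[A(470,282),A(565,380)]
def rr(c):return np.r_[(ext(proj("scene",circ(c,.0305,ax)))-e1)[[0,1]], ext(proj("side",circ(c,.0305,ax)))[:2]-B(281,175)]
q=least_squares(rr,seat+.076*ax);print("rim",q.x,q.fun,"in stand axes off",R.from_euler('z',-p[2]).apply(q.x-seat))
ep=[np.r_[A(90,42),A(229,130)],np.r_[B(330,50),B(508,111)]]
g=least_squares(lambda c:np.concatenate([ext(proj(n,circ(c,.055,(0,0,1))))-e for n,e in zip(("scene","side"),ep)]),[.5,.3,.03]);print("pan",g.x,np.round(g.fun,2))
g2=least_squares(lambda c:np.concatenate([ext(proj(n,circ(np.r_[c,.03],.055,(0,0,1))))-e for n,e in zip(("scene","side"),ep)]),[.5,.3]);print("pan z.03",g2.x,np.round(g2.fun,2))
for n,uv,h in(("ochre",A(372,195),.075),("sky",A(463,188),.075),("brick",A(361,272),.066),("turq",A(323,450),.06)):print(n,plane("scene",uv,h))
E
```

```text
stand [ 0.55948745 -0.17481373 -0.2885885 ] -16.534902980288603
[[-0.7, -2.0], [0.2, 1.0], [0.6, 1.1], [-0.3, -0.4], [1.0, 0.4], [1.6, -1.9], [-0.2, -0.5], [-0.7, 0.6], [0.1, -0.8], [-0.5, -2.3], [3.2, 6.8], [-0.3, -0.4]]
seat [ 0.55948745 -0.17481373  0.062     ] axis [-0.55026312  0.16336004  0.819     ] rim nominal [ 0.51766746 -0.16239836  0.124244  ]
rim [ 0.51152489 -0.16175175  0.11766288] [-0.12578914  0.43551454  0.24613213 -0.29722887] in stand axes off [-0.04969658 -0.00112829  0.05566288]
pan [0.53403437 0.26570895 0.02603662] [ 0.01  0.62 -0.08  0.15  1.02  0.1  -0.66 -0.75]
pan z.03 [0.53285576 0.26081851] [ 0.36  0.48  0.43  0.12  0.53 -0.55 -0.97 -1.4 ]
ochre [0.55058195 0.01898669 0.075     ]
sky [ 0.60433627 -0.01501186  0.075     ]
brick [ 0.50334226 -0.02730917  0.066     ]
turq [ 0.39542131 -0.12446544  0.06      ]
```

```bash
cat >>h.py <<'E'
def state():
    from bench import r
    s=r.sense();return s,R.from_rotvec(s["orientation"]).as_matrix()
def go(target,yaw=None):
    """yaw: wanted world direction (rad) of tool y; prints twist & shift units after twisting"""
    s,M=state();t=0
    if yaw is not None:
        cur=np.arctan2(M[1,1],M[0,1]);d=(yaw-cur+np.pi/2)%np.pi-np.pi/2
        t=-d # tool z points down
        M=M@R.from_euler('z',t).as_matrix()
    u=M.T@(np.array(target)-s["position"])/.06
    print("t",s["time_s"],"pos",s["position"],"tooly",np.degrees(np.arctan2(M[1,1],M[0,1])),"q6",s["joints"][5],"twist total",t/(2*np.pi),"deg",np.degrees(t),"shift units",np.round(u,3))
    return u
E
python3 - <<'E'
from h import *
s,M=state();print(np.round(M,3))
go([.515,-.1625,.200],np.radians(90-16.5))
E
```

```text
[[-0.958  0.287 -0.001]
 [ 0.287  0.958 -0.002]
 [ 0.    -0.002 -1.   ]]
t 0.1 pos [0.16458042 0.5502167  0.23020775] tooly 73.50000034737876 q6 -0.15048246951003358 twist total -0.00045669886264338 deg -0.1644115905516168 shift units [-8.974 -9.73   0.521]
```

Request:
{"api": "move_arm", "payload": {"xyz": [[-0.64,-0.69,0],[-0.64,-0.69,0],[-0.64,-0.69,0],[-0.64,-0.69,0],[-0.64,-0.69,0],[-0.64,-0.69,0],[-0.64,-0.69,0],[-0.64,-0.69,0],[-0.64,-0.69,0],[-0.64,-0.69,0]], "twist": [0,0,0,0,0,0,0,0,0,0], "grip": [0,0,0,0,0,0,0,0,0,0]}}

```text
time_s: 1.35
position: [0.4143, 0.0424, 0.2311]
orientation: [0.456, 3.108, 0.0]
ft_force: [0.4, 0.6, -0.8]
width: 1.005
grasp_force: 0.0
```

```bash
python3 - <<'E'
from h import *
go([.515,-.1625,.200],np.radians(90-16.5))
E
```

```text
t 1.35 pos [0.41430704 0.04238147 0.23112055] tooly 73.50000000853291 q6 -1.3864387324897454 twist total -0.0005106258409299257 deg -0.1838253027347733 shift units [-2.579 -2.798  0.518]
```

Request:
{"api": "move_arm", "payload": {"xyz": [[-0.6,-0.65,0.1],[-0.6,-0.65,0.1],[-0.6,-0.65,0.1],[-0.6,-0.65,0.1],[-0.18,-0.2,0.1],[0,0,0]], "twist": [0,0,0,0,0,0], "grip": [0,0,0,0,0,0]}}

```text
time_s: 2.1
position: [0.5134, -0.1612, 0.2]
orientation: [-0.457, -3.105, -0.002]
ft_force: [-0.3, -0.0, -0.2]
width: 0.997
grasp_force: 0.0
```

```bash
python3 - <<'E'
from h import *
from bench import r
f=r.grab_frame("wrist");np.savez("wrist.npz",**f);cv2.imwrite("pics/w1.png",cv2.resize(f["img"][:,:,::-1],None,fx=1.5,fy=1.5,interpolation=cv2.INTER_CUBIC))
s,M=state();print(s["position"],s["time_s"],f["mtx"][0],f["mtx"][1,2],np.round(f["pose"],3).tolist())
E
```

```text
[ 0.51331686 -0.16028413  0.20040271] 2.15 [297.31863964   0.         253.12892776] 189.8934954509259 [[0.289, 0.905, 0.311, 0.432], [0.957, -0.274, -0.092, -0.138], [0.002, 0.324, -0.946, 0.343], [0.0, 0.0, 0.0, 1.0]]
```

View pics/w1.png

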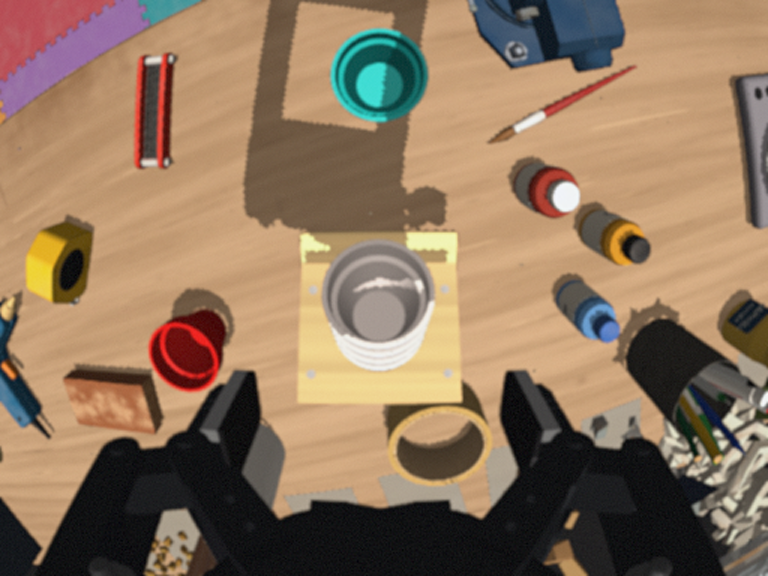

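The wrist view shows the white stack centred between the open fingers: rim left 323, right 434, top 240 px in the 1.5x picture. I'll refine the rim with all three views.

```bash
python3 - <<'E'
from h import *
w=dict(np.load("wrist.npz"))
def pw(P):
    q=(P-w["pose"][:3,3])@w["pose"][:3,:3];th=np.arctan2(np.hypot(q[:,0],q[:,1]),q[:,2]);ph=np.arctan2(q[:,1],q[:,0]);m=w["mtx"]
    return np.c_[m[0,2]+m[0,0]*th*np.cos(ph),m[1,2]+m[1,1]*th*np.sin(ph)]
A=lambda x,y:(165+x/4,135+y/4)
B=lambda x,y:(185+x/5,145+y/5)
ax=np.array([-.5503,.1634,.819])
def rr(c):
    P=circ(c,.0305,ax)
    return np.r_[ext(proj("scene",P))[:2]-A(470,282),ext(proj("side",P))[:2]-B(281,175),ext(pw(P))[:3]-np.array([323,240,434])/1.5]
q=least_squares(rr,[.513,-.161,.12]);print("rim",q.x,np.round(q.fun,2))
q3=least_squares(lambda c:rr(c)[4:],[.513,-.161,.12]);print("wrist only",q3.x)
# pads: pixel of points 19mm.. on axis line at tool
s,M=state();print(pw(np.array([s["position"]+M@[0,y,-.013] for y in(-.0425,.0425)]))*1.5)
print("stand corners z=.008 wrist", )
yaw=-.2886;c,sn=np.cos(yaw),np.sin(yaw)
for a,b in((-.058,.062),(-.058,-.062)):
    print(pw(np.array([[.5595+c*a-sn*b,-.1748+sn*a+c*b,.008]]))*1.5)
d=q.x-np.array([.5595,-.1748,.062]);print("stand frame rim off",[c*d[0]+sn*d[1],-sn*d[0]+c*d[1],d[2]])
E
```

```text
rim [ 0.51076969 -0.16203099  0.11712656] [-0.29  0.8  -0.12 -0.   -0.47  0.27  0.63]
wrist only [ 0.5113373  -0.1622738   0.11349968]
[[264.11327004 392.08056287]
 [505.90478267 391.14223911]]
stand corners z=.008 wrist
[[460.60623216 235.25563083]]
[[300.84995193 235.97176243]]
stand frame rim off [np.float64(-0.05034917665102505), np.float64(-0.0016282283044416219), np.float64(0.0551265572832917)]
```

```bash
python3 - <<'E'
from h import *
go([.514,-.163,.103],np.radians(90-16.5))
E
```

```text
t 2.15 pos [ 0.51331686 -0.16028413  0.20040271] tooly 73.49999950832148 q6 -1.7439618788851943 twist total -0.00048457946698360674 deg -0.17444860811409843 shift units [-0.028 -0.042  1.623]
```

Request:
{"api": "move_arm", "payload": {"xyz": [[-0.03,-0.04,0.5],[0,0,0.5],[0,0,0.4],[0,0,0.22],[0,0,0],[0,0,0]], "twist": [0,0,0,0,0,0], "grip": [0,0,0,0,0,0]}}

```text
time_s: 2.9
position: [0.5161, -0.164, 0.1054]
orientation: [0.454, 3.107, -0.001]
ft_force: [0.0, 0.1, 0.1]
width: 1.001
grasp_force: 0.0
```

```bash
python3 - <<'E'
from h import *
from bench import r
u=go([.514,-.163,.103],np.radians(90-16.5))
im=[]
for n,b in(("side",(215,145,100,90)),("scene",(260,185,100,90))):
    i=r.grab_frame(n)["img"][:,:,::-1];x,y,w,h=b
    im.append(cv2.resize(i[y:y+h,x:x+w],None,fx=4,fy=4,interpolation=cv2.INTER_CUBIC))
cv2.imwrite("pics/d1.png",np.hstack(im))
E
```

```text
t 2.9 pos [ 0.51606349 -0.1639596   0.10536572] tooly 73.49999971131624 q6 -1.7481882965564983 twist total -0.00034416047583849457 deg -0.12389777130185804 shift units [0.038 0.006 0.039]
```

View pics/d1.png

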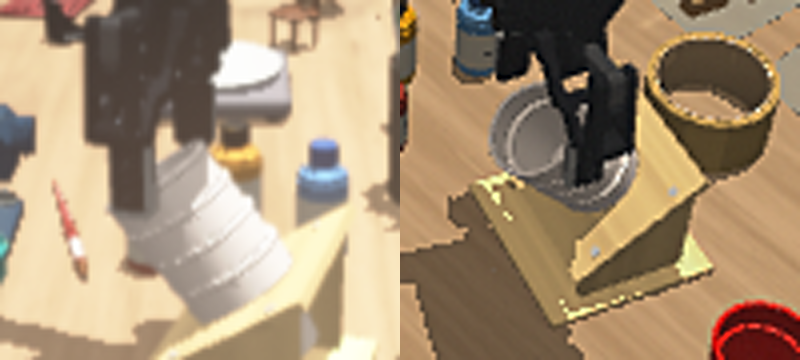

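The side crop shows the near fingertip at about (133,208) on the top cup's band, above the first groove, i.e. cup_3's rim. I'll nudge down 2 mm and close gently.

Request:
{"api": "move_arm", "payload": {"xyz": [[0.03,0,0.03],[0,0,0],[0,0,0],[0,0,0],[0,0,0],[0,0,0]], "twist": [0,0,0,0,0,0], "grip": [0.1,0.2,0.3,0.4,0.4,0.4], "newtons": 20}}

```text
time_s: 3.75
position: [0.5136, -0.1635, 0.1024]
orientation: [0.455, 3.108, 0.0]
ft_force: [-1.2, -0.0, 0.8]
width: 0.694
grasp_force: 22.7
```

```bash
python3 - <<'E'
from h import *
from bench import r
s,M=state();print({k:np.round(s[k],4) for k in("time_s","position","ft_force","width","grasp_force")})
im=[]
for n,b in(("side",(215,145,100,90)),("scene",(260,185,100,90))):
    i=r.grab_frame(n)["img"][:,:,::-1];x,y,w,h=b
    im.append(cv2.resize(i[y:y+h,x:x+w],None,fx=4,fy=4,interpolation=cv2.INTER_CUBIC))
cv2.imwrite("pics/d2.png",np.hstack(im))
E
```

```text
{'time_s': np.float64(3.75), 'position': array([ 0.5136, -0.1635,  0.1024]), 'ft_force': array([-1.2218, -0.0388,  0.7971]), 'width': np.float64(0.6943), 'grasp_force': np.float64(22.701)}
```

View pics/d2.png

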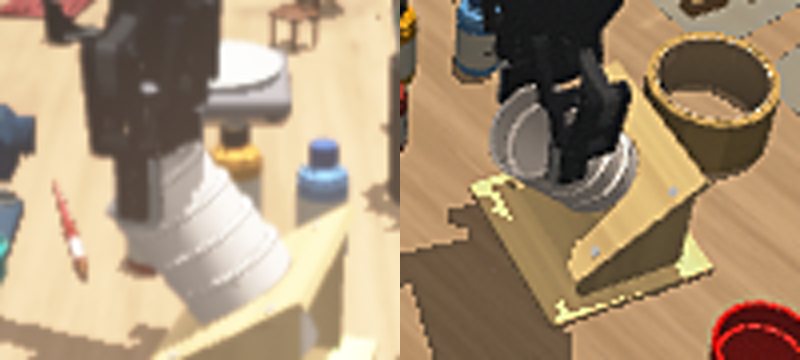

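The side crop shows the near tip's right corner at about (160,222), right at cup_3's rim line. I'll open, raise 4 mm and regrip for margin.

Request:
{"api": "move_arm", "payload": {"xyz": [[0,0,0],[0,0,0],[0.03,0,-0.07],[0,0,0],[0,0,0],[0,0,0],[0,0,0]], "twist": [0,0,0,0,0,0,0], "grip": [0.15,0.15,0.15,0.25,0.4,0.4,0.4], "newtons": 20}}

```text
time_s: 4.72
position: [0.5119, -0.1631, 0.1067]
orientation: [0.455, 3.108, -0.0]
ft_force: [-0.4, 0.4, 2.5]
width: 0.689
grasp_force: 24.1
```

```bash
python3 - <<'E'
from h import *
from bench import r
s,M=state();print({k:np.round(s[k],4) for k in("time_s","position","ft_force","width","grasp_force")})
im=[]
for n,b in(("side",(225,165,66,60)),("scene",(270,195,66,60))):
    i=r.grab_frame(n)["img"][:,:,::-1];x,y,w,h=b
    im.append(cv2.resize(i[y:y+h,x:x+w],None,fx=6,fy=6,interpolation=cv2.INTER_CUBIC))
cv2.imwrite("pics/d3.png",np.hstack(im))
ax=np.array([-.5503,.1634,.819]);
# first pull: 80 mm along axis, + extra
print("tool units per 10mm along axis",M.T@ax*.01/.06,"10mm up-board",M.T@np.array([.785,-.233,.574])*.01/.06)
E
```

```text
{'time_s': np.float64(4.725), 'position': array([ 0.5119, -0.1631,  0.1067]), 'ft_force': array([-0.4156,  0.3654,  2.469 ]), 'width': np.float64(0.6888), 'grasp_force': np.float64(24.1192)}
tool units per 10mm along axis [ 0.09563829 -0.00022503 -0.13652516] 10mm up-board [-0.1364997   0.0002975  -0.09563077]
```

View pics/d3.png

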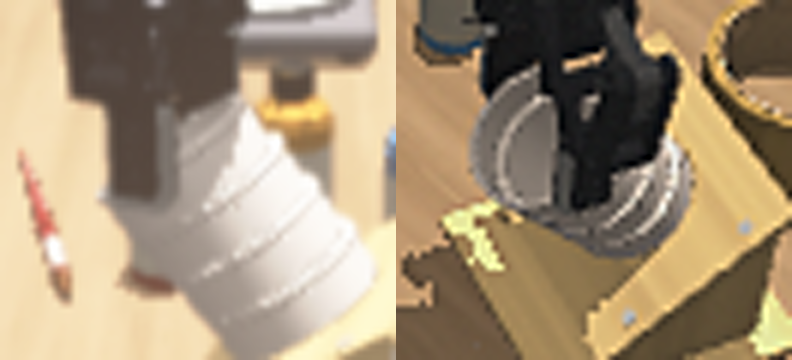

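The right corner of the tip is now just above the c4/c3 joint line (~(180,212)). I'll do a trial pull of 6 mm and check numerically that the lower cups stayed put.

```bash
python3 - <<'E'
from bench import r
import numpy as np
np.savez("pre.npz",**{n:r.grab_frame(n)["img"] for n in("side","scene")})
E
```

Request:
{"api": "move_arm", "payload": {"xyz": [[0.015,0,-0.035],[0.02,0,-0.03],[0.02,0,-0.03],[0,0,0],[0,0,0]], "twist": [0,0,0,0,0], "grip": [0.45,0.45,0.45,0.45,0.45]}}

```text
time_s: 5.55
position: [0.5086, -0.162, 0.1121]
orientation: [-0.455, -3.108, -0.0]
ft_force: [0.4, -0.4, 0.5]
width: 0.693
grasp_force: 23.9
```

```bash
python3 - <<'E'
from bench import r
import numpy as np,cv2
p=np.load("pre.npz")
s=r.sense();print(s["position"],s["ft_force"],s["width"],s["grasp_force"])
# patches in side coordinates: crop d3 (x/6+225,y/6+165); top cup right part, c3, c2, c1
for n,P in(("side",{"c4":(261,187),"c3":(267,197),"c2":(271,206),"c1":(277,214)}),("scene",{"c4":(285,220),"c2/3":(306,228),"c1":(313,226)})):
    a=p[n];b=r.grab_frame(n)["img"]
    for k,(x,y) in P.items():
        h=5;t=cv2.resize(a[y-h:y+h+1,x-h:x+h+1],None,fx=4,fy=4,interpolation=cv2.INTER_CUBIC)
        S=cv2.resize(b[y-h-6:y+h+7,x-h-6:x+h+7],None,fx=4,fy=4,interpolation=cv2.INTER_CUBIC)
        m=cv2.matchTemplate(S,t,cv2.TM_CCOEFF_NORMED);_,v,_,l=cv2.minMaxLoc(m);print(n,k,(l[0]/4-6,l[1]/4-6),round(v,3),"absdiff",np.abs(a[y-h:y+h+1,x-h:x+h+1].astype(int)-b[y-h:y+h+1,x-h:x+h+1]).mean().round(2))
E
```

```text
[ 0.50855651 -0.16199211  0.11213476] [ 0.35253241 -0.38888524  0.50489745] 0.6934326086316134 23.920662821001315
side c4 (-1.75, -2.75) 0.971 absdiff 30.56
side c3 (-4.25, 3.75) 0.836 absdiff 5.04
side c2 (0.0, 0.0) 0.992 absdiff 1.82
side c1 (0.0, 0.0) 0.988 absdiff 1.78
scene c4 (-1.25, -1.25) 0.938 absdiff 20.14
scene c2/3 (-0.25, 0.0) 0.68 absdiff 22.57
scene c1 (0.25, -0.75) 0.8 absdiff 15.49
```

c4 moved while c3, c2 and c1 stayed (c3's small change is lighting at the gap). I'll pull it right out along the axis.

Request:
{"api": "move_arm", "payload": {"xyz": [[0.05,0,-0.075],[0.07,0,-0.1],[0.08,0,-0.115],[0.09,0,-0.13],[0.1,0,-0.143],[0.1,0,-0.143],[0.1,0,-0.143],[0.1,0,-0.143],[0.1,0,-0.2],[0,0,0]], "twist": [0,0,0,0,0,0,0,0,0,0], "grip": [0.45,0.45,0.45,0.45,0.45,0.45,0.45,0.45,0.45,0.45]}}

```text
time_s: 6.9
position: [0.4637, -0.1488, 0.1852]
orientation: [0.455, 3.106, -0.001]
ft_force: [-0.3, -0.1, -0.2]
width: 0.694
grasp_force: 23.9
```

```bash
python3 - <<'E'
from h import *
from bench import r
s,M=state();print({k:np.round(s[k],4) for k in("time_s","position","ft_force","width","grasp_force")})
im=[]
for n,b in(("side",(200,120,100,115)),("scene",(245,150,100,115))):
    i=r.grab_frame(n)["img"][:,:,::-1];x,y,w,h=b
    im.append(cv2.resize(i[y:y+h,x:x+w],None,fx=4,fy=4,interpolation=cv2.INTER_CUBIC))
cv2.imwrite("pics/e1.png",np.hstack(im))
E
```

```text
{'time_s': np.float64(6.9), 'position': array([ 0.4637, -0.1488,  0.1852]), 'ft_force': array([-0.3177, -0.0718, -0.2063]), 'width': np.float64(0.6941), 'grasp_force': np.float64(23.9292)}
```

View pics/e1.png

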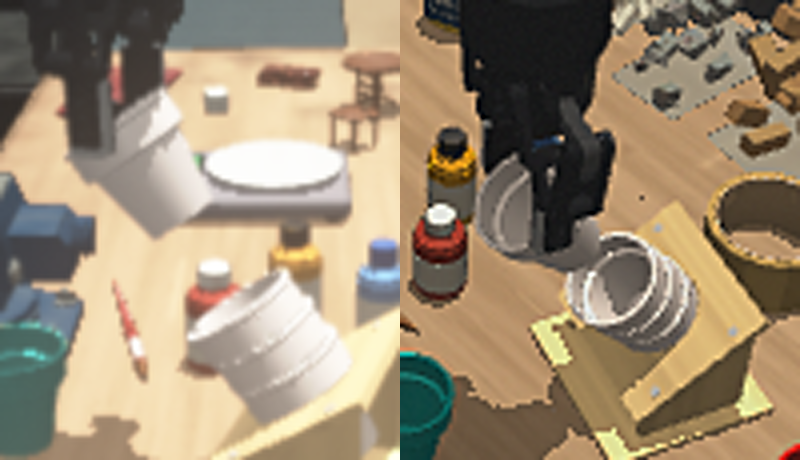

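It came out cleanly, and the three lower cups still look home at side crop (270,345). The cup is still tilted about 35°. The tool can't tilt, so the cup has to pivot in the pads: I'll nudge its foot against the fixed scale's -x side, then seat it on the pan. First I need the scale's yaw, the height of that side, and clearances to the vise.

```bash
python3 - <<'E'
from h import *
A=lambda x,y:(165+x/4,135+y/4)
# scale corners: near(-x,-y) bottom, right (+x,-y), left (-x,+y)
pts=[((-.075,-.062),A(112,198)),((.075,-.062),A(265,112)),((-.075,.062),A(30,122))]
def res(p):
    c,s=np.cos(p[2]),np.sin(p[2]);return np.concatenate([proj("scene",[p[0]+c*a-s*b,p[1]+s*a+c*b,0.004])[0]-uv for (a,b),uv in pts])
q=least_squares(res,[.52,.26,0]);print("scale",q.x,np.degrees(q.x[2]),q.fun.round(1))
c,s=np.cos(q.x[2]),np.sin(q.x[2]);print("pan from corners",q.x[0]+.014*c,q.x[1]+.014*s)
im=C["scene"]["img"].astype(int).sum(2)//3
for x in(180,186,192):print(x,[(y,int(im[y,x])) for y in range(160,190)])
# expected rows of -x face at given heights on that column at face centre
for z in(0,.01,.02,.03):print(z,proj("scene",[q.x[0]-.075*c,q.x[1]-.075*s,z])[0].round(1),proj("scene",[q.x[0]-.075*c+.05*s,q.x[1]-.075*s-.05*c,z])[0].round(1))
for nm,uv in(("vise a",(165,225)),("vise b",(192,203)),("vise c",(224,205)),("vise d",(226,235)),("vise e",(190,258))):print(nm,plane("scene",uv,0)[:2].round(3),plane("scene",uv,.07)[:2].round(3))
E
```

```text
scale [0.51796189 0.26383201 0.04802745] 2.751770140632386 [ 0.6 -0.   0.7  0.5 -1.4 -0.7]
pan from corners 0.531945746528114 0.26450413972784276
180 [(160, 80), (161, 80), (162, 80), (163, 78), (164, 81), (165, 98), (166, 27), (167, 36), (168, 117), (169, 84), (170, 47), (171, 52), (172, 70), (173, 64), (174, 133), (175, 133), (176, 132), (177, 132), (178, 135), (179, 134), (180, 134), (181, 131), (182, 132), (183, 132), (184, 132), (185, 130), (186, 128), (187, 126), (188, 126), (189, 127)]
186 [(160, 127), (161, 132), (162, 142), (163, 34), (164, 62), (165, 79), (166, 80), (167, 82), (168, 100), (169, 16), (170, 139), (171, 133), (172, 131), (173, 116), (174, 104), (175, 55), (176, 41), (177, 49), (178, 70), (179, 61), (180, 133), (181, 134), (182, 134), (183, 134), (184, 137), (185, 137), (186, 135), (187, 135), (188, 134), (189, 132)]
192 [(160, 182), (161, 182), (162, 186), (163, 196), (164, 148), (165, 56), (166, 63), (167, 136), (168, 132), (169, 132), (170, 136), (171, 57), (172, 144), (173, 83), (174, 24), (175, 14), (176, 135), (177, 132), (178, 129), (179, 106), (180, 67), (181, 45), (182, 46), (183, 71), (184, 64), (185, 133), (186, 129), (187, 131), (188, 134), (189, 137)]
0 [182.2 175.3] [191.5 183.4]
0.01 [181.8 172.9] [191.1 181. ]
0.02 [181.4 170.5] [190.7 178.5]
0.03 [180.9 168. ] [190.3 176. ]
vise a [0.299 0.112] [0.278 0.051]
vise b [0.402 0.138] [0.371 0.074]
vise c [0.469 0.073] [0.432 0.015]
vise d [ 0.408 -0.021] [ 0.377 -0.071]
vise e [ 0.293 -0.025] [ 0.272 -0.074]
```

```bash
python3 - <<'E'
from h import *
t=np.array([.4637,-.1488,.1852]);X=np.array([.9587,-.2843,0]);Z=np.array([0,0,1.])
for th in(35,32,29,26):
    a=np.radians(th);piv=np.array([.004,.005]) # pivot rel tcp (stand x,z)
    k=np.array([-np.sin(a),np.cos(a)]);k0=np.array([-.574,.819]);rim0=np.array([-.0012,.0113])
    s=(rim0-piv)@k0; n=(rim0-piv)@np.array([.819,.574])
    rim=piv+s*k+n*np.array([np.cos(a),np.sin(a)]);foot=rim-.06*k;d=np.array([np.cos(a),np.sin(a)])*.0185
    L=[proj("side",t+X*p[0]+Z*p[1])[0].round(1).tolist() for p in(foot-d,foot+d,rim-d/.0185*.0305,rim+d/.0185*.0305)]
    print(th,L,"low",(foot-d).round(4),"corner",(foot+d).round(4))
print("seen low 239.5,179.5 corner 253,168.7 rim- 218,159 rim+ 241,143")
go([.40,.26,.185],np.radians(92.75))
E
```

```text
35 [[238.9, 178.2], [252.6, 169.9], [217.7, 156.6], [239.9, 141.7]] low [ 0.0181 -0.0485] corner [ 0.0484 -0.0272]
32 [[237.6, 178.4], [251.8, 170.9], [217.4, 155.8], [240.5, 142.3]] low [ 0.0152 -0.0491] corner [ 0.0466 -0.0295]
29 [[236.3, 178.5], [250.9, 171.9], [217.2, 155.1], [241.1, 142.9]] low [ 0.0124 -0.0496] corner [ 0.0448 -0.0317]
26 [[235.0, 178.5], [250.0, 172.7], [216.9, 154.3], [241.6, 143.5]] low [ 0.0095 -0.05  ] corner [ 0.0428 -0.0338]
seen low 239.5,179.5 corner 253,168.7 rim- 218,159 rim+ 241,143
t 7.0 pos [ 0.46332158 -0.1485056   0.18393855] tooly 92.74999697533545 q6 -1.7682720940520604 twist total -0.053925754955419805 deg -19.413271783951128 shift units [ 0.727  6.851 -0.02 ]
```

Request:
{"api": "move_arm", "payload": {"xyz": [[0,0,0],[0,0,0],[0.1,0.5,0],[0.1,0.9,0],[0.1,0.9,0],[0.1,0.9,0],[0.1,0.9,0],[0.1,0.9,0],[0.1,0.9,0],[0.1,0.8,0]], "twist": [-0.027,-0.027,0,0,0,0,0,0,0,0], "grip": [0.45,0.45,0.45,0.45,0.45,0.45,0.45,0.45,0.45,0.45]}}

```text
time_s: 8.25
position: [0.3951, 0.2526, 0.1833]
orientation: [0.077, -3.14, 0.0]
ft_force: [0.9, 0.4, -0.6]
width: 0.694
grasp_force: 23.9
```

```bash
python3 - <<'E'
from h import *
go([.395,.256,.0655],np.radians(92.75))
E
```

```text
t 8.25 pos [0.39511478 0.25261911 0.18329859] tooly 92.75000000344637 q6 -1.2359840645767535 twist total 0.00019332651516965185 deg 0.06959754546107466 shift units [-1.000e-03  5.700e-02  1.963e+00]
```

Request:
{"api": "move_arm", "payload": {"xyz": [[0,0.05,0.4],[0,0,0.5],[0,0,0.5],[0,0,0.4],[0,0,0.16],[0,0,0]], "twist": [0,0,0,0,0,0], "grip": [0.45,0.45,0.45,0.45,0.45,0.45]}}

```text
time_s: 9.0
position: [0.3952, 0.2536, 0.0655]
orientation: [0.076, -3.139, 0.001]
ft_force: [1.2, -0.0, 0.3]
width: 0.694
grasp_force: 23.9
```

Request:
{"api": "move_arm", "payload": {"xyz": [[-0.1,0,0],[-0.1,0,0],[-0.05,0,0],[-0.04,0,0],[-0.04,0,0],[-0.04,0,0]], "twist": [0,0,0,0,0,0], "grip": [0.45,0.45,0.45,0.45,0.45,0.45]}}

```text
time_s: 9.75
position: [0.4178, 0.2548, 0.0661]
orientation: [0.076, -3.14, 0.0]
ft_force: [0.1, 0.4, -1.6]
width: 0.691
grasp_force: 23.9
```

Request:
{"api": "move_arm", "payload": {"xyz": [[-0.04,0,0],[-0.04,0,0],[0,0,0]], "twist": [0,0,0], "grip": [0.45,0.45,0.45]}}

```text
time_s: 10.12
position: [0.4228, 0.2551, 0.0661]
orientation: [-0.076, 3.141, 0.0]
ft_force: [-0.7, 0.5, -0.8]
width: 0.695
grasp_force: 23.9
```

```bash
python3 - <<'E'
from h import *
from bench import r
s,M=state();print({k:np.round(s[k],4) for k in("position","ft_force","moment","width","grasp_force")})
np.savez("push.npz",**{n:r.grab_frame(n)["img"] for n in("side","scene")})
E
```

```text
{'position': array([0.4228, 0.2551, 0.0661]), 'ft_force': array([-0.6837,  0.4923, -0.7845]), 'moment': array([0.0188, 0.0294, 0.0122]), 'width': np.float64(0.6952), 'grasp_force': np.float64(23.9169)}
```

```bash
cat >>h.py <<'E'
def cup(t,th,yaw,low=.003):
    """foot-low, foot-corner, rim-, rim+ world points for tilt th (deg)"""
    a=np.radians(th);piv=np.array([.004,.005-low]);k=np.array([-np.sin(a),np.cos(a)]);k0=np.array([-.574,.819]);rim0=np.array([-.0012,.0113-low])
    s=(rim0-piv)@k0;n=(rim0-piv)@np.array([.819,.574]);d=np.array([np.cos(a),np.sin(a)])
    rim=piv+s*k+n*d;foot=rim-.06*k;X=np.array([np.cos(yaw),np.sin(yaw),0]);Z=np.array([0,0,1.])
    return [np.array(t)+X*p[0]+Z*p[1] for p in(foot-d*.0185,foot+d*.0185,rim-d*.0305,rim+d*.0305)]
E
python3 - <<'E'
from h import *
p=np.load("push.npz")
for n in("scene","side"):
    im=p[n];Q={th:np.array([proj(n,x)[0] for x in cup([.4228,.2551,.0661],th,.048)]) for th in(35,25,15,0)}
    for th in Q:print(n,th,Q[th].round(1).tolist())
    c=Q[25].mean(0).astype(int);g=im.astype(int).mean(2);print("x0",c[0]-26)
    for y in range(c[1]-14,c[1]+18):print(y,"".join(" .:-=+*#%@"[int(v)*10//256] for v in g[y,c[0]-26:c[0]+30]))
E
```

```text
scene 35 [[181.7, 172.8], [189.0, 163.3], [167.2, 168.4], [179.8, 152.1]]
scene 25 [[179.2, 174.5], [187.6, 166.0], [166.5, 167.2], [181.1, 152.6]]
scene 15 [[176.5, 175.9], [185.9, 168.5], [166.0, 165.9], [182.2, 153.3]]
scene 0 [[172.5, 177.1], [182.7, 171.9], [165.9, 163.5], [183.4, 154.9]]
x0 152
151 :=+++++++++-.      ==   ::         =++*#################
152 .=++++++++++.    -+:-.  ::        .==*##################
153  ++++++++++*.   .=---.  .:    ...  :*###################
154 ++++++++++++-  .+-----  .    ....  -####################
155 ++++++++++++-  =-----#-      ...   -%###################
156 +++++++++++++::=----#+-  .   .    :*%###################
157 +++++++++++++++----=*:-   ..    =++*####################
158 ++++++++++++++-----*---::.     =*++*####################
159 ++++++++++++++:---==----::     -*++:%###################
160 ++++++++++++++----*----.::   . :+=++*###################
161 +++++++++++++=---=+----:::.  . .*=++-%##################
162 ++++=++++++++=---+=-----.:.  .  ===++=%#################
163 ++++++++++++++---+=-=---::.  .  --==+--#%###############
164 +
[... 2703 characters left out ...]
+++++++**++=%@@@@@@@@@@@@@@@@
162 ##%%#######%%%#%%%%%%####*++++++++++++=#%@@@@@@@@@@@@@@@
163 ###########%%###########%#*++++++++++=+**%@@@@@@@@@@@@@@
164 ##############+++++++++#%%%#*++=---=++*#++*%@@@@@@@@@@@@
165 ##############+=+++===+#%%%%#++==--+####*++++#%@@@@@@@@@
166 #######+++++++==++====+#%%%%#**++--+##%%#*+++++++*##%%%@
167 +++++++++==+*+==++====++########+==*#%%%%##***++++++++++
168 =====+**+===+==++====++++++++###+++*#%%%%%%####*********
169 +=====++=============++++++++###########################
170 =====================++++++++***************************
171 =====================+++++++==++++=========+++++++++++++
172 ====================++++++*+============================
```

Request:
{"api": "move_arm", "payload": {"xyz": [[-0.04,0,0],[-0.04,0,0],[0,0,0]], "twist": [0,0,0], "grip": [0.45,0.45,0.45]}}

```text
time_s: 10.6
position: [0.4267, 0.2552, 0.0659]
orientation: [0.076, -3.139, 0.0]
ft_force: [-2.3, 0.5, 1.0]
width: 0.691
grasp_force: 24.0
```

```bash
cat >look.py <<'E'
from h import *
from bench import r
s,M=state();t=s["position"];print({k:np.round(s[k],3) for k in("time_s","position","ft_force","moment","width","grasp_force")})
im=r.grab_frame("side")["img"];g=im.astype(int).mean(2)
Q={th:np.array([proj("side",x)[0] for x in cup(t,th,.048)]) for th in(35,20,0)}
for th in Q:print(th,Q[th].round(1).tolist())
c=Q[20].mean(0).astype(int);x0=c[0]-16;print("x0",x0)
for y in range(c[1]-8,c[1]+15):print(y,"".join(" .:-=+*#%@"[int(v)*10//256] for v in g[y,x0:x0+40]))
E
python3 look.py
```

```text
{'time_s': np.float64(10.6), 'position': array([0.427, 0.255, 0.066]), 'ft_force': array([-2.252,  0.46 ,  0.965]), 'moment': array([-0.013,  0.492,  0.041]), 'width': np.float64(0.691), 'grasp_force': np.float64(24.042)}
35 [[241.4, 165.0], [250.6, 158.7], [227.1, 152.9], [242.3, 142.1]]
20 [[237.1, 165.7], [247.6, 161.8], [226.4, 150.5], [244.1, 143.8]]
0 [[231.2, 164.8], [242.6, 164.5], [226.5, 147.2], [245.6, 146.7]]
x0 222
147 =++=-:::-=-::::==+*#%@@%%%%%#++++++#%%%%
148 =+++-::-==-::::==+*%%%%%%%%%#******#%%%%
149 +++=-:-++=-::::==+*%%%#%%%%%%#######%%%%
150 ####--++*=-::::==+*##**%%%%%%%%%#####%%%
151 ####==***+-----=++*#**#%%%%%%%%######%%%
152 ##%#++***+======+**++*#%%%%%%%%%#####%%%
153 ####+*+++++++++++++++*#%%%%%%%%######%%%
154 ####+===+++++++++++++*##%%%%%%%#####%%%%
155 ###*+=-=+++++++++++++**#%%%%%%#####%%%%%
156 #####*+++++++++++++++**##%%%%####%%%@@@@
157 #########**+++++++++++**#%%%###%%@@@@@@@
158 %#####%%%%##+++++++++++*##%%*#%@@@@@@@@@
159 %###%%%%%%%#*++++++++++**###+#@@@@@@@@@@
160 %#%#%%%%%%%##*++++++++++**#*=#@@@@@@@@@@
161 ##%%#%%%%%%%###*+++++++++**+=%@@@@@@@@@@
162 #%%%%%%%%%%#####*+++++++++++=#%@@@@@@@@@
163 #%%%###########%#*++++++=++=+**%@@@@@@@@
164 #####+++++++++#%%%*+++=---=+*#++*%@@@@@@
165 #####+++=====+*#%%#+++=--=+###*++++#%@@@
166 +++**+++=====+#%%%#**++--+##%%#*+++++++*
167 ==+**+++====+++#######+==*#%%%%##***++++
168 ===++++====++++++++###+++*#%%%%%%####***
169 ===========++++++++#####################
```

Request:
{"api": "move_arm", "payload": {"xyz": [[-0.03,0,0],[-0.03,0,0],[0,0,0]], "twist": [0,0,0], "grip": [0.45,0.45,0.45]}}

```text
time_s: 11.02
position: [0.4307, 0.2554, 0.066]
orientation: [0.076, -3.14, 0.0]
ft_force: [-4.0, 0.3, 1.0]
width: 0.688
grasp_force: 24.2
```

```bash
python3 look.py
```

```text
{'time_s': np.float64(11.025), 'position': array([0.431, 0.255, 0.066]), 'ft_force': array([-4.036,  0.331,  0.988]), 'moment': array([0.032, 0.768, 0.005]), 'width': np.float64(0.688), 'grasp_force': np.float64(24.207)}
35 [[242.7, 165.0], [251.8, 158.6], [228.4, 152.9], [243.6, 142.0]]
20 [[238.3, 165.6], [248.9, 161.7], [227.7, 150.5], [245.4, 143.8]]
0 [[232.5, 164.7], [243.8, 164.5], [227.8, 147.1], [246.9, 146.7]]
x0 224
147 +=-:::-+=-::::-=++*%@@%%%%#++++++#%%%%%%
148 ++-:::-++-::::-=+*%%%%##%%%******#%%%%%%
149 +=-::-+*+-::::-=+#%%%*%%%%%########%%%%%
150 ##-:-+**+-::::-=+###**%%%%%%%%#####%%%%%
151 ##=-+***+=-----=+##*+*%%%%%%%######%%%%%
152 %#=-****+======+**+++#%%%%%%%######%%%%%
153 ##=--=++++++++++*++++#%%%%%%#######%%%%%
154 ##+-:-=++++++++++++++##%%%%%%#####%%%%%%
155 #*+=--=+++++++=+++++**#%%%%%#####%%%%%@@
156 ###*++++++++++++++++**##%%%####%%%@@@@@@
157 ########**+++++++++++**#%%%##%%@@@@@@@@@
158 ####%%%%%#*++++++++++**##%%#%@@@@@@@@@@@
159 ##%%%%%%%##*++++++++++**##*#@@@@@@@@@@@@
160 #%%%%%%%%%##*+++++++++**##+%@@@@@@@@@@@@
161 %%%%%%%%%%###*+++++++++***+%@@@@@@@@@@@@
162 %%%%%%%%%#####*+++++++++++=#%@@@@@@@@@@@
163 %%%############*+++++++++=+**%@@@@@@@@@@
164 ####+++++++++#%%*++++=--=+*#++*%@@@@@@@@
165 ####++=====++*%%#+++=--=+###*++++#%@@@@@
166 +++*++====+++#%%#*+++--+##%%#*+++++++*##
167 ==+*++====++++###*##+==*#%%%%##***++++++
168 ===++====++++++++*##+++*##%%%%%####*****
169 =========++++++++#######################
```

Request:
{"api": "move_arm", "payload": {"xyz": [[-0.04,0,0],[-0.04,0,0],[-0.04,0,0],[0,0,0]], "twist": [0,0,0,0], "grip": [0.45,0.45,0.45,0.45]}}

```text
time_s: 11.58
position: [0.4386, 0.2559, 0.0662]
orientation: [-0.076, 3.14, 0.0]
ft_force: [-2.7, -0.7, 1.7]
width: 0.695
grasp_force: 24.5
```

```bash
python3 look.py
```

```text
{'time_s': np.float64(11.575), 'position': array([0.439, 0.256, 0.066]), 'ft_force': array([-2.74 , -0.701,  1.726]), 'moment': array([-0.04 ,  0.716, -0.012]), 'width': np.float64(0.695), 'grasp_force': np.float64(24.472)}
35 [[245.1, 164.8], [254.3, 158.5], [230.9, 152.7], [246.1, 141.9]]
20 [[240.7, 165.5], [251.3, 161.6], [230.1, 150.3], [247.9, 143.6]]
0 [[234.9, 164.6], [246.3, 164.4], [230.2, 147.0], [249.4, 146.5]]
x0 226
147 -:::-++++=-:::-=+++#%%%%#++++++#%%%%%%%%
148 -:::-**++=-::::==+*#%%%%#******#%%%%%%%%
149 -::-+**++=-::::=++##%%#%%########%%%%%%%
150 -::-****+=-:::-=++###*#%%%%%#####%%%%%%%
151 =::=***++=-----=++*#*+#%%%%######%%%%%%%
152 =:::=++++=======+*+++*#%%%%%#####%%%%%%%
153 =::::=+++++++++++++++*##%%#######%%%%%%%
154 +-:::==++++++++++++++*##%%%######%%%%%%%
155 +=----=+++++++++++++**##%%######%%%%@@@@
156 #*++++**++++++++++++***######%%%@@@@@@@@
157 #####%%##++++++++++++**####%%@@@@@@@@@@@
158 #%%%%%%%#*+++++++++++**###%@@@@@@@@@@@@@
159 %%%%%%%%##*++++++++++**###@@@@@@@@@@@@@@
160 #%%%%%%####*++++++++++**##@@@@@@@@@@@@@@
161 #%%%%%%#####++++++++++***#@@@@@@@@@@@@@@
162 %%%%%%%######++++++++++++#%@@@@@@@@@@@@@
163 %%%%%#########+++++++++==+*%@@@@@@@@@@@@
164 ##%%#++++++++##+++++====+#++*%@@@@@@@@@@
165 ####++====++++#+++=--=+*##*++++#%@@@@@@@
166 ++**+====+++++#*++=--+#####*+++++++*##%%
167 =+##+===+++++++*##+==*#%%%%##***++++++++
168 =+++===++++++=+*##+++*#%%%%%%####*******
169 =======++++++++*########################
```

Request:
{"api": "move_arm", "payload": {"xyz": [[-0.04,0,0],[-0.04,0,0],[-0.04,0,0],[-0.04,0,0],[0,0,0]], "twist": [0,0,0,0,0], "grip": [0.45,0.45,0.45,0.45,0.45]}}

```text
time_s: 12.25
position: [0.4484, 0.2564, 0.0664]
orientation: [-0.076, 3.14, 0.0]
ft_force: [-3.0, -1.1, 4.6]
width: 0.694
grasp_force: 24.7
```

```bash
python3 look.py
```

```text
{'time_s': np.float64(12.25), 'position': array([0.448, 0.256, 0.066]), 'ft_force': array([-3.024, -1.085,  4.594]), 'moment': array([-0.042,  0.736,  0.047]), 'width': np.float64(0.694), 'grasp_force': np.float64(24.741)}
35 [[248.1, 164.7], [257.3, 158.4], [233.9, 152.6], [249.1, 141.7]]
20 [[243.7, 165.4], [254.3, 161.5], [233.2, 150.2], [250.9, 143.5]]
0 [[237.9, 164.5], [249.3, 164.3], [233.3, 146.9], [252.5, 146.4]]
x0 229
147 :-+++*+++=-::::=+*++##++++++#%%%%%%%%%%%
148 ::=*+++++=-::::==++*##******#%%%%%%%%%%%
149 ::-**++++=-::::==++*##########%%%%%%%%%%
150 ::-+***++=-:::-==++**##%%#####%%%%%%%%%%
151 :::-=++++==----=++****#%######%%%%%%%%%%
152 ::::=+++++======++*++*########%%%%%%%%%%
153 ::--==+++++++++++++++*########%%%%%%%%%%
154 ::-===+++++++++++++++*#%#####%%%%%%%%%%%
155 ----+++++++++++++++++*######%%%%%@@@@@@@
156 +++*###++++++++++++++*####%%%@@@@@@@@@@@
157 ##%%%##*+++++++++++++*##%%@@@@@@@@@@@@@@
158 %%%%%###+++++++++++++*#%@@@@@@@@@@@@@@@@
159 %%%%####*++++++++++++*#@@@@@@@@@@@@@@@@@
160 %%%%%####*+++++++++++*#@@@@@@@@@@@@@@@@@
161 %%%%######*++++++++++*#@@@@@@@@@@@@@@@@@
162 %%%%####%##+++++++++++*%@@@@@@@@@@@@@@@@
163 %%%%#######++++++++++++*%@@@@@@@@@@@@@@@
164 %%%#+++++++++++++++++++++*%@@@@@@@@@@@@@
165 ####+==+++++=++====+*##*++++#%@@@@@@@@@@
166 ++**++++++++====--+#####*+++++++*##%%%@@
167 =+**+++++++==+++==*##%%###***+++++++++++
168 ==++++++++===+*=++*##%%%%%####**********
169 ====++++++====++########################
```

Tilt is now about 12°, with the right wall near vertical, so pressing on the pan will right it. I'll back off, lift and go over the pan.

Request:
{"api": "move_arm", "payload": {"xyz": [[0.1,0,0],[0.15,0,0],[0,0,-0.5],[0,0,-0.5],[0,0,0]], "twist": [0,0,0,0,0], "grip": [0.45,0.45,0.45,0.45,0.45]}}

```text
time_s: 12.92
position: [0.4346, 0.2564, 0.1284]
orientation: [-0.076, 3.135, 0.003]
ft_force: [0.1, -0.3, -0.2]
width: 0.69
grasp_force: 24.4
```

```bash
python3 look.py; python3 -c "
from h import *
go([.5296,.263,.095])"
```

```text
{'time_s': np.float64(12.925), 'position': array([0.435, 0.256, 0.128]), 'ft_force': array([ 0.099, -0.316, -0.192]), 'moment': array([ 0.02 , -0.027,  0.002]), 'width': np.float64(0.69), 'grasp_force': np.float64(24.373)}
35 [[243.2, 146.4], [252.5, 139.8], [228.6, 133.8], [244.1, 122.4]]
20 [[238.7, 147.1], [249.5, 143.0], [227.8, 131.3], [245.9, 124.2]]
0 [[232.7, 146.2], [244.3, 145.9], [227.9, 127.7], [247.5, 127.3]]
x0 224
128 -=====+++-:::::=+++##*+=================
129 ===++++++=:::::-=++###+=================
130 ===+*++++=:::::==++###+=================
131 ===**+++==-----==+**#++==============+++
132 +++++++++=======++*++++++++++++++++++++*
133 ###*+=++++=====+++++++############******
134 ####++++++++++++++++++#############*****
135 ####*+++++++++++++++++#######%%#########
136 ####*++++++++++++++++*######%%%%%%######
137 ##**+++==++++++++++++*######%%%%%%%#####
138 #*++++++=++++++++++++**######%%%%%%%##%#
139 *++++++++=+++++++++++**########%%%%%%%%#
140 +++++++===+++++++++++**##########%%%%%%#
141 ==++++++++++++++++++++*####%%%%%%%%%%%%%
142 =====+++++++++++++++++*#%%%%@@@@%%%%%%%%
143 ++==++++++++++++++++++*#%%##@@@@%#%%%%%%
144 +=-==++++++++++++++++*##%%#+***++##%%%%%
145 +-::-==+++=+=+++++++*##%%%#++++++##%%%%%
146 ==::::-++=++=++++**###%%%%#++++++#%%%%%%
147 +=-:::-+=++=*****###%%%%%%#++++++#%%%%%%
148 ++-::::====*######%%%%%%%%%******#%%%%%%
149 +=-:::::-=*#######%%%%%%%%%########%%%%%
150 ##-::::::=*#######%%%%%%%%%%%%#####%%%%%
t 12.975 pos [0.43320481 0.25581277 0.12674372] tooly 92.78477840731179 q6 -1.2580492452659575 twist total 0.0 deg 0.0 shift units [-1.609  0.041  0.533]
```

Request:
{"api": "move_arm", "payload": {"xyz": [[-0.35,0.01,0],[-0.45,0.01,0],[-0.45,0.01,0],[-0.3,0.01,0.2],[0,0,0.3],[0,0,0]], "twist": [0,0,0,0,0,0], "grip": [0.45,0.45,0.45,0.45,0.45,0.45]}}

```text
time_s: 13.72
position: [0.5217, 0.2614, 0.0921]
orientation: [0.076, -3.132, 0.004]
ft_force: [-0.4, -1.0, -0.2]
width: 0.689
grasp_force: 24.4
```

```bash
python3 look.py; python3 -c "
from h import *
go([.5296,.263,.085])"
```

```text
{'time_s': np.float64(13.725), 'position': array([0.522, 0.261, 0.092]), 'ft_force': array([-0.393, -1.026, -0.152]), 'moment': array([ 0.032,  0.038, -0.025]), 'width': np.float64(0.689), 'grasp_force': np.float64(24.35)}
35 [[270.7, 156.6], [280.1, 150.1], [256.6, 144.3], [272.3, 133.1]]
20 [[266.2, 157.2], [277.0, 153.2], [256.0, 141.8], [274.1, 135.0]]
0 [[260.4, 156.3], [271.8, 156.1], [256.2, 138.4], [275.6, 137.9]]
x0 252
138 #%%%##*+++=-::::=+++#*==+===#%%%%%%#*===
139 ####**++++=-::::=++*##=----+%%%%%%%%#=**
140 ####*+++++=-::::=++*##+---=*%%%%%%%%#==*
141 %%%#*++++*=-::::=++*##+=--=*%%%%%%%%#===
142 @@@#++++++=-----=++****++**%%%%%%%%%#+*+
143 @@@#++++++=======++*+*#%%%%%%%%%%%%%*===
144 ***++++++++++++++++++*%%%%%%%%%%%%%%*==-
145 +++++++++++++++++++++*#%%%%%%%%%%###*=--
146 ++==+++++++++++++++++*#%%%%######+++====
147 +++++**++++=+++++++++*#########*++++++==
148 *****##*+++++++++++++*########+=++++++++
149 ########+++++++++++++*####%###*=++++++++
150 %%######*++++++++++++*###%%%%%*+###+==*#
151 %%#######++++++++++++*##%%%%%%*+#%%*=*##
152 %%#####%##+++++++++++**#%%%%%%#+%%%#=*#%
153 %%#####%%%*++++++++++**#%%%%%%#+%%%#=*#%
154 %######%%%#++++++++++*#%%%%%%%#+%%#*=*%%
155 ###########++++++++*#%@@%%%%%%*+#*+==###
156 #########***++++**#%@@@@@@@@@%*++++=-+++
157 #####*******++##%%@@@@@@@@@@@@%#**+==+**
158 ##%#*********#@@@@@@@@@@@@@@@@@@%#**+*#%
159 **************######@@@@@@@@@@@@@%#%%%%%
160 ********************#%@@@@@@@@@@@@#%%%%%
t 13.775 pos [0.52272525 0.26184742 0.09352261] tooly 92.79777863654483 q6 -1.303292799087309 twist total 0.0 deg 0.0 shift units [-0.116  0.014  0.141]
```

Request:
{"api": "move_arm", "payload": {"xyz": [[-0.05,0.01,0.08],[0,0,0.06],[0,0,0.03],[0,0,0]], "twist": [0,0,0,0], "grip": [0.45,0.45,0.45,0.45]}}

```text
time_s: 14.28
position: [0.5284, 0.2632, 0.0859]
orientation: [0.076, -3.141, 0.0]
ft_force: [-0.1, 0.4, -0.2]
width: 0.694
grasp_force: 24.4
```

Request:
{"api": "move_arm", "payload": {"xyz": [[-0.01,0,0.02],[-0.01,0,0.02],[0,0,0]], "twist": [0,0,0], "grip": [0.45,0.45,0.45]}}

```text
time_s: 14.65
position: [0.5297, 0.2632, 0.0834]
orientation: [0.076, -3.141, 0.0]
ft_force: [0.2, -0.5, -0.4]
width: 0.696
grasp_force: 24.4
```

Request:
{"api": "move_arm", "payload": {"xyz": [[0,0,0.03],[0,0,0.03],[0,0,0]], "twist": [0,0,0], "grip": [0.45,0.45,0.45]}}

```text
time_s: 15.02
position: [0.5295, 0.2632, 0.0796]
orientation: [0.076, -3.14, 0.0]
ft_force: [-1.1, 0.9, -0.6]
width: 0.694
grasp_force: 24.4
```

Request:
{"api": "move_arm", "payload": {"xyz": [[0,0,0.02],[0,0,0.02],[0,0,0]], "twist": [0,0,0], "grip": [0.45,0.45,0.45]}}

```text
time_s: 15.4
position: [0.5299, 0.2633, 0.0777]
orientation: [-0.076, 3.14, 0.0]
ft_force: [-1.1, -0.7, 0.9]
width: 0.693
grasp_force: 24.5
```

```bash
python3 look.py
```

```text
{'time_s': np.float64(15.4), 'position': array([0.53 , 0.263, 0.078]), 'ft_force': array([-1.063, -0.749,  0.876]), 'moment': array([-0.024,  0.043, -0.021]), 'width': np.float64(0.693), 'grasp_force': np.float64(24.496)}
35 [[273.2, 160.6], [282.6, 154.2], [259.3, 148.4], [275.0, 137.4]]
20 [[268.8, 161.2], [279.6, 157.3], [258.7, 145.9], [276.7, 139.2]]
0 [[263.0, 160.3], [274.4, 160.1], [258.9, 142.6], [278.1, 142.1]]
x0 254
142 @@@%%##*+++=-:::-=**#*+**%%%%%%%%%#+*++-
143 @@%##**++++=-:::-=+*##%%%%%%%%%%%%*===+-
144 **+##*+++++=-:-:-=+*##%%%%%%%%%%%%*==---
145 +++****++++=-:::-=+*###%%%%%%%%###*=----
146 +=+*****+++=-----=+*####%######+++=====-
147 +++#*++++++======+***+#######*++++++====
148 ***##+++++++===+++*+++######+=++++++++++
149 ###%#*++++++++++++++++##%###*=++++++++=-
150 %%####++++++++++++++++##%%%%*+###+==*#+=
151 ######*+++++++++++++++*%%%%%#+#%%*=*###+
152 #####%##+++++++++++++**%%%%%#+%%%#=*#%#+
153 #####%%%#++++++++++++**#%%%%#+%%%#=*%%#+
154 #####%%%%*+++++++++++**#%%%%#+%%#*=*%%%+
155 #######%#*+++++++++++**#%%%%*+#*+==###%+
156 ########**++++++++++++*%@@%%*++++=-+++#*
157 #%##*******+++++++++++*%@@@@%#**+==+***#
158 #@#********+++++++++++#@@@@@@@%#**+*#%%%
159 *#**********+++++++++*%@@@@@@@@%#%%%%%%%
160 *************+++++++**#@@@@@@@@@#%%%%%%%
161 **************++****#%%@@@@@@@@%#%%%%%%%
162 *****************#%%%@@@@@@@@@@##%%%%%%%
163 ***************#%%@@@@@@@@@@@%*###%%%%%%
164 +**************%@@@@@@@@@@@%#**##*%%%%%%
```

Request:
{"api": "move_arm", "payload": {"xyz": [[0,0,0.02],[0,0,0.02],[0,0,0.02],[0,0,0]], "twist": [0,0,0,0], "grip": [0.45,0.45,0.45,0.45]}}

```text
time_s: 15.95
position: [0.5304, 0.2634, 0.0747]
orientation: [-0.076, 3.139, 0.001]
ft_force: [-0.3, -0.8, 6.1]
width: 0.695
grasp_force: 24.9
```

```bash
python3 look.py
```

```text
{'time_s': np.float64(15.95), 'position': array([0.53 , 0.263, 0.075]), 'ft_force': array([-0.302, -0.842,  6.068]), 'moment': array([-0.083,  0.221, -0.04 ]), 'width': np.float64(0.695), 'grasp_force': np.float64(24.94)}
35 [[273.4, 161.4], [282.8, 155.0], [259.5, 149.3], [275.1, 138.3]]
20 [[269.0, 162.1], [279.7, 158.1], [258.9, 146.8], [276.8, 140.1]]
0 [[263.1, 161.2], [274.5, 161.0], [259.1, 143.5], [278.3, 143.0]]
x0 255
143 @%%%##++++=-:::-=**+%%%%%%%%%%%%%#===+--
144 ++##**++++=-:::-=+++#%%%%%%%%%%%%*==----
145 ++##*+++++=-:::-=++*#%%%%%%%%%###*=-----
146 =+***+++++=-:::-=++*#%%%######+++=====--
147 ++****+*++=-----=++*########*++++++====-
148 **##++++++=======+**+######+=++++++++++=
149 ##%#+++++++++++++++++######*=++++++++=-=
150 %###*++++++++++++++++##%%%%*+###+==*#+=+
151 #####*+++++++++++++++#%%%%%#+#%%*=*###+*
152 ######*+++++++++++++**%%%%%#+%%%#=*#%#+*
153 ###%%%#*++++++++++++**#%%%%#+%%%#=*%%#+*
154 ###%%%%#++++++++++++**#%%%%#+%%#*=*%%%+#
155 #####%%#*++++++++++++*#%%%%*+#*+==###%+#
156 ########*++++++++++++*#%%%%*=+++=-+++#*%
157 ####*****++++++++++++*%@@@%#***+==+***#%
158 #*********+++++++++++*%@@@@@@%#**+*#%%%%
159 ***********++++++++++*@@@@@@@@%#%%%%%%%%
160 ***********+++++++++*#@@@@@@@@%#%%%%%%%%
161 ************++++++***%@@@@@@@@@#%%%%%%%%
162 **************+***%%%@@@@@@@@@%#%%%%%%%%
163 ***************#%%@@@@@@@@@@@%###%%%%%%%
164 **************#%@@@@@@@@@@@%#*##*%%%%%%%
165 +*************#@@@@@@@@@@%#+*#%##%%%%%%%
```

Request:
{"api": "move_arm", "payload": {"xyz": [[0,0,0.02],[0,0,0.02],[0,0,0]], "twist": [0,0,0], "grip": [0.45,0.45,0.45]}}

```text
time_s: 16.38
position: [0.5308, 0.2635, 0.073]
orientation: [-0.076, 3.138, 0.001]
ft_force: [-2.0, -0.4, 8.0]
width: 0.697
grasp_force: 25.2
```

```bash
python3 look.py
```

```text
{'time_s': np.float64(16.375), 'position': array([0.531, 0.264, 0.073]), 'ft_force': array([-1.997, -0.387,  8.   ]), 'moment': array([-0.177,  0.294, -0.003]), 'width': np.float64(0.697), 'grasp_force': np.float64(25.186)}
35 [[273.5, 161.9], [282.9, 155.5], [259.6, 149.8], [275.2, 138.8]]
20 [[269.1, 162.6], [279.8, 158.6], [259.0, 147.3], [277.0, 140.6]]
0 [[263.3, 161.7], [274.7, 161.4], [259.2, 144.0], [278.4, 143.5]]
x0 255
144 ++###*++++=-:::-=*++#%%%%%%%%%%%%*==----
145 ++##*+++++=-::::=++*##%%%%%%%%###*=-----
146 =+*#*++*++=-::::=++*##########+++=====--
147 ++*#*****+=-:::-=++*########*++++++====-
148 **##++++++==----=+****#####+=++++++++++=
149 ####+++++++=====++**+*#####*=++++++++=-=
150 %###*++++++++++++++++*#%%%%*+###+=+*#+=+
151 #####++++++++++++++++*%%%%%#+#%%*=*###+*
152 #####*+++++++=+++++++*%%%%%#+%%%#=*#%#+*
153 ####%##++=++++++++++**#%%%%#+%%%#=*%%#+*
154 ####%%%#+++++++++++++*#%%%%#+%%#*=*%%%+*
155 #####%%#*++++++++++++*#%%%%*+#*+==###%+#
156 ########*++++++++++++*#%%%%*=+++=-+++#*%
157 ######***++++++++++++*%@@@%#***+==+***#%
158 ##********+++++++++++*%@@@@@%%#****#%%%%
159 #*********+++++++++++*%@@@@@@@%#%%%%%%%%
160 ***********+++++++++*#@@@@@@@@%#%%%%%%%%
161 ***********++++++++**#@@@@@@@@@#%%%%%%%%
162 ************++++***%%%@@@@@@@@%#%%%%%%%%
163 ****************%%%@@@@@@@@@@%###%%%%%%%
164 **************#%@@@@@@@@@@@@%###*%%%%%%%
165 +*************%@@@@@@@@@@@%#*#%##%%%%%%%
166 =++**********#@@@@@@@@@%#**##%%##%%%%%%%
```

Request:
{"api": "move_arm", "payload": {"xyz": [[-0.03,0,0.015],[-0.03,0,0.015],[0,0,0]], "twist": [0,0,0], "grip": [0.45,0.45,0.45]}}

```text
time_s: 16.8
position: [0.5341, 0.2638, 0.0716]
orientation: [-0.076, 3.139, 0.001]
ft_force: [-2.2, -0.8, 10.2]
width: 0.692
grasp_force: 25.6
```

```bash
python3 look.py
```

```text
{'time_s': np.float64(16.8), 'position': array([0.534, 0.264, 0.072]), 'ft_force': array([-2.232, -0.756, 10.22 ]), 'moment': array([-0.22 ,  0.596,  0.016]), 'width': np.float64(0.692), 'grasp_force': np.float64(25.607)}
35 [[274.5, 162.3], [283.9, 155.9], [260.7, 150.2], [276.3, 139.2]]
20 [[270.1, 162.9], [280.9, 159.0], [260.1, 147.7], [278.0, 141.0]]
0 [[264.3, 162.1], [275.7, 161.8], [260.3, 144.4], [279.5, 143.9]]
x0 256
144 +##%#*++++=-::::=+++*#%%%%%%%%%%*==----=
145 +#%#*+++++=-::::=+++*#%%%%%%%###*=-----+
146 +###*+++++=-::::=+++*########+++=====--=
147 +###**+**+=-::::=+++*######*++++++====-=
148 *##*++++++=-----=++**#####+=++++++++++==
149 #%##+++++++======++**#####*=++++++++=-=+
150 ####+++++++++++++++++#%%%%*+###+==*#+=+#
151 ##%#*++++++++++++++++#%%%%#+#%%*=*###+*#
152 #####*+++++++++++++++#%%%%#+%%%#=*#%#+*#
153 ###%%%*+++=++++++++++#%%%%#+%%%#=*%%#+*%
154 ###%%%#++++++++++++++#%%%%#+%%#*=*%%%+#%
155 ###%%%%*+++++++++++++#%%%%*+#*+==###%+#%
156 #####%#*+++++++++++++#%%%%+=+++=-+++#*%%
157 ######**++++++++++++*#@@%%#***+==+***#%%
158 %#*******++++++++++++#@@@@@%%#**+*#%%%%%
159 @#*******++++++++++++#@@@@@@%%#%%%%%%%%%
160 #*********++++++++++*%@@@@@@@%#%%%%%%%%%
161 **********++++++++++#@@@@@@@@@#%%%%%%%%%
162 ***********++++++**#%@@@@@@@@%#%%%%%%%%%
163 *****************%%@@@@@@@@@@###%%%%%%%%
164 **************#%%@@@@@@@@@@%###*%%%%%%%%
165 **************%@@@@@@@@@@%#*#%##%%%%%%%%
166 ++***********#@@@@@@@@%%***#%%##%%%%%%%%
```

Request:
{"api": "move_arm", "payload": {"xyz": [[-0.02,0,0.02],[0,0,0.02],[0,0,0]], "twist": [0,0,0], "grip": [0.45,0.45,0.45]}}

```text
time_s: 17.23
position: [0.5367, 0.2641, 0.0708]
orientation: [-0.076, 3.136, 0.002]
ft_force: [-1.6, -1.3, 15.4]
width: 0.697
grasp_force: 26.4
```

```bash
python3 look.py; python3 - <<'E'
from h import *
from bench import r
i=[]
for n,b in(("side",(240,130,66,60)),("scene",(180,125,66,60))):
    im=r.grab_frame(n)["img"][:,:,::-1];x,y,w,h=b
    i.append(cv2.resize(im[y:y+h,x:x+w],None,fx=6,fy=6,interpolation=cv2.INTER_CUBIC))
cv2.imwrite("pics/f1.png",np.hstack(i))
E
```

```text
{'time_s': np.float64(17.225), 'position': array([0.537, 0.264, 0.071]), 'ft_force': array([-1.64 , -1.301, 15.351]), 'moment': array([-0.302,  0.554,  0.025]), 'width': np.float64(0.697), 'grasp_force': np.float64(26.374)}
35 [[275.3, 162.5], [284.7, 156.1], [261.5, 150.4], [277.1, 139.5]]
20 [[270.9, 163.1], [281.7, 159.2], [260.9, 147.9], [278.9, 141.2]]
0 [[265.1, 162.3], [276.5, 162.0], [261.1, 144.6], [280.3, 144.2]]
x0 257
144 #%%#**++++=-:::-=+***%%%%%%%%%%*==----==
145 #%#*++++++=-:::-=*+**#%%%%%%###*=-----+=
146 #%#**+++++=-:-:-=++**#######+++=====--==
147 #%#******+=-:::-=++**#####*++++++====-==
148 #%#*+++++==-----=+***####+=++++++++++===
149 %%#*++++++=======+***####*=++++++++=-=++
150 ###*+++++++====+++++*#%%%*+###+=+*#+=+##
151 #%##*+++++++++++++++*#%%%*+#%%*=*###+*##
152 ##%%#*++++++++++++++*#%%%#+%%%#=*#%#+*#%
153 ##%%%#++++++++++++++*#%%%#+%%%#=*#%#+*%%
154 #%%%%%*+++++++++++++*%%%%#+%%#*=*%%%+*%%
155 ###%%%#+++++++++++++*%%%%*+#*+==###%+#%%
156 ####%%#+++++++++++++*%%%%+=+++=-+++#*%%%
157 #####***++++++++++++#@@%%#***+==+***#%%%
158 #*******++++++++++++*@@@@@%%#**+*#%%%%%%
159 ********++++++++++++*@@@@@@%%#%%%%%%%%%%
160 *********+++++++++++*@@@@@@@%#%%%%%%%%%%
161 *********++++++++++*#@@@@@@@@#%%%%%%%%%%
162 **********+++++++**%%@@@@@@@%#%%%%%%%%%%
163 ****************#%%@@@@@@@@@###%%%%%%%%%
164 **************%%@@@@@@@@@@%###*%%%%%%%%%
165 *************#@@@@@@@@@@%#*#%##%%%%%%%%%
166 +************#@@@@@@@%%***#%%##%%%%%%%%%
```

Nearly upright now, about 5°. I'll ease the load off the pan, then release slowly.

Request:
{"api": "move_arm", "payload": {"xyz": [[0,0,-0.03],[0,0,-0.03],[0,0,0]], "twist": [0,0,0], "grip": [0.45,0.45,0.45], "newtons": 20}}

```text
time_s: 17.75
position: [0.5356, 0.2639, 0.0725]
orientation: [-0.076, 3.138, 0.001]
ft_force: [0.6, -0.3, 7.0]
width: 0.691
grasp_force: 25.6
```

Request:
{"api": "move_arm", "payload": {"xyz": [[0,0,-0.03],[0,0,-0.02],[0,0,0]], "twist": [0,0,0], "grip": [0.45,0.45,0.45]}}

```text
time_s: 18.12
position: [0.535, 0.2637, 0.0743]
orientation: [-0.076, 3.14, 0.001]
ft_force: [0.2, 0.1, 5.1]
width: 0.693
grasp_force: 25.4
```

```bash
python3 look.py | tail -14
```

```text
152 ###%%%*++++++++++++++#%%%%#+%%%#=*#%#+*#
153 ###%%%#++++++++++++++#%%%%#+%%%#=*%%#+*%
154 ##%%%%%*+++++++++++++#%%%%#+%%#*=*%%%+*%
155 ####%%%#+++++++++++++#%%%%*+#*+==###%+#%
156 ########+++++++++++++#%%%%*=+++=-+++#*%%
157 ###%#****++++++++++++#@@@@##**+==+***#%%
158 **#@#****++++++++++++#@@@@@@%#**+*#%%%%%
159 ***#******++++++++++*%@@@@@@@%#%%%%%%%%%
160 **********++++++++++*@@@@@@@@%#%%%%%%%%%
161 ***********+++++++**#@@@@@@@@@#%%%%%%%%%
162 *************+****%%%@@@@@@@@%#%%%%%%%%%
163 ***************%%%@@@@@@@@@@%###%%%%%%%%
164 **************#@@@@@@@@@@@%**##*%%%%%%%%
165 **************#@@@@@@@@@%*+*#%##%%%%%%%%
```

Request:
{"api": "move_arm", "payload": {"xyz": [[0,0,-0.02],[0,0,-0.015],[0,0,0]], "twist": [0,0,0], "grip": [0.45,0.45,0.45]}}

```text
time_s: 18.55
position: [0.5344, 0.2635, 0.0757]
orientation: [0.076, -3.14, -0.0]
ft_force: [-0.2, 0.8, 2.5]
width: 0.694
grasp_force: 25.2
```

Request:
{"api": "move_arm", "payload": {"xyz": [[0,0,0],[0,0,0],[0,0,0],[0,0,0],[0,0,0],[0,0,0]], "twist": [0,0,0,0,0,0], "grip": [0.33,0.31,0.3,0.29,0.28,0.27]}}

```text
time_s: 19.3
position: [0.5341, 0.2633, 0.0756]
orientation: [0.076, -3.14, 0.001]
ft_force: [-0.1, -0.4, -0.3]
width: 0.73
grasp_force: 0.0
```

```bash
python3 look.py
```

```text
{'time_s': np.float64(19.3), 'position': array([0.534, 0.263, 0.076]), 'ft_force': array([-0.111, -0.437, -0.274]), 'moment': array([-0.019, -0.021,  0.002]), 'width': np.float64(0.73), 'grasp_force': np.float64(0.027)}
35 [[274.5, 161.2], [283.9, 154.8], [260.7, 149.0], [276.3, 138.1]]
20 [[270.1, 161.8], [280.9, 157.9], [260.0, 146.6], [278.0, 139.8]]
0 [[264.3, 161.0], [275.7, 160.7], [260.2, 143.2], [279.5, 142.8]]
x0 256
143 %%%%%%##++=-::::=+++++**%@%%%%%%*===+--+
144 +#%%%%%**+=-::::=+****#%%#%%%%%%*==----=
145 +#%%%%%*++=-::::=*###%****%%%###*=-----+
146 +#%%%%%*++=-::::=++++++++*###+++=====--=
147 +#%%%%%*++=-----=++++++++***++++++====-=
148 *#%%%%%*+++======++++++++*+=++++++++++==
149 #%%%%%%#*+++++++++++++++*#*=++++++++=-=+
150 ##%%%%%%#+++++++++++++++##*+###+==*#+=+#
151 ##%%%%%%%*+++++++++++++*#%#+#%%*=*###+*#
152 ###%%%%%%*+++++++++++++*%%#+%%%#=*#%#+*#
153 ##%%%%%%%*+++++++++++++*%%#+%%%#=*%%#+*%
154 ##%%%%%%%*+++++++++++++#%%#+%%#*=*%%%+*%
155 ######%##*+++++++++++++#%%*+#*+==###%+#%
156 #####*****++++++++++++*%%%*++++=-++*#*%%
157 %%#*******++++++++++++#@@@%#**+==+***#%%
158 @@#*******++++++++++++#@@@@@%#****#%%%%%
159 ##*********+++++++++++%@@@@@@%#%%%%%%%%%
160 ***********++++++++++**#@@@@@@#%%%%%%%%%
161 ************++++++***#%%@@@@@%#%%%%%%%%%
162 ******************###%@@@@@@@##%%%%%%%%%
163 **************#%%%%%%@@@@@@%*###%%%%%%%%
164 **************%@@@@@@@@@@%*+*##*%%%%%%%%
165 ++***********#@@@@@@@@%#*++*#%##%%%%%%%%
```

Released; the silhouette is symmetric, so the cup stands upright. I'll open fully, lift away, and take the final look.

Request:
{"api": "move_arm", "payload": {"xyz": [[0,0,0],[0,0,0],[0,0,0],[0,0,-0.2],[0,0,-0.5],[0,0,-0.8],[0,0,-0.8],[0.5,0,-0.5],[0.8,0,0],[0,0,0]], "twist": [0,0,0,0,0,0,0,0,0,0], "grip": [0.2,0.1,0,0,0,0,0,0,0,0]}}

```text
time_s: 20.6
position: [0.4535, 0.2596, 0.2446]
orientation: [0.079, -3.14, 0.0]
ft_force: [-0.0, 0.2, -0.1]
width: 0.999
grasp_force: 0.0
```

```bash
python3 - <<'E'
from h import *
from bench import r
s,M=state();print(s["position"],s["time_s"])
for z in [(.533,.263,.03),(.5435,.263,.03),(.5435,.263,.09)]:print(z,[proj(n,np.array(z))[0].round(1) for n in("side","scene")])
i=[]
F={n:r.grab_frame(n)["img"][:,:,::-1] for n in("side","scene")}
np.savez("fin.npz",**F)
for n,b in(("side",(235,125,66,50)),("scene",(172,122,66,50)),("side",(235,170,66,50)),("scene",(270,195,66,50))):
    x,y,w,h=b;c=cv2.resize(F[n][y:y+h,x:x+w],None,fx=6,fy=6,interpolation=cv2.INTER_CUBIC)
    for k in range(0,w,10):cv2.line(c,(k*6,0),(k*6,6),(0,0,255),1);cv2.putText(c,str(x+k),(k*6,16),0,.35,(0,0,255),1)
    for k in range(0,h,10):cv2.line(c,(0,k*6),(6,k*6),(0,0,255),1);cv2.putText(c,str(y+k),(8,k*6+4),0,.35,(0,0,255),1)
    i.append(c)
cv2.imwrite("pics/g1.png",np.vstack([np.hstack(i[:2]),np.hstack(i[2:])]))
E
```

```text
[0.45351686 0.25962687 0.24462718] 20.6
(0.533, 0.263, 0.03) [array([268.6, 159.6]), array([205. , 156.1])]
(0.5435, 0.263, 0.03) [array([271.8, 159.6]), array([207.7, 154.8])]
(0.5435, 0.263, 0.09) [array([271.7, 141.7]), array([206.1, 139.4])]
```

View pics/g1.png

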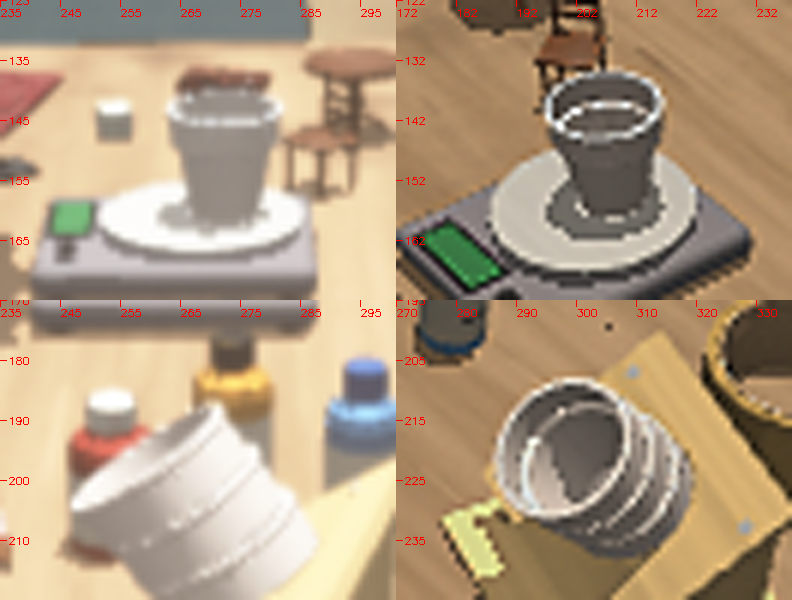

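The cup stands upright on the pan: rim centre at side (272.3,142) and scene (206.7,139.3). The three cups are still home. I'll check the offset before handing in.

```bash
python3 - <<'E'
from h import *
# rim extents read from crops: side x 262.8..281.8 ; scene x 197..216.3, y 133.7..145.3
q=least_squares(lambda c:np.r_[(lambda e:[e[0]-262.8,e[2]-281.8])(ext(proj("side",circ(np.r_[c,.09],.0305,(0,0,1))))),ext(proj("scene",circ(np.r_[c,.09],.0305,(0,0,1))))-[197,133.7,216.3,145.3]],[.54,.263]);print(q.x,q.fun.round(2))
# pan again from same view: side 251..286.3? scene 188.3..222.3
g=least_squares(lambda c:np.r_[(lambda e:[e[0]-251.2,e[2]-286])(ext(proj("side",circ(np.r_[c,.03],.055,(0,0,1))))),(lambda e:[e[0]-187.8,e[2]-222.2,e[3]-167.5])(ext(proj("scene",circ(np.r_[c,.03],.055,(0,0,1)))))],[.53,.263]);print(g.x,g.fun.round(2))
E
```

```text
[0.54511403 0.26206071] [-0.19  0.12 -0.28 -0.11  0.32  0.01]
[0.53276579 0.26197264] [ 0.32 -0.41 -0.16  0.25 -0.06]
```

The offset is 12 mm, inside the 20 mm limit by more than the measuring error. Regripping would add risk for little gain, so I'm handing in.

```bash
python3 -c "
from bench import r
print(r.finish_job())"
```

```text
the job is handed in; nothing more can be done
None
```

I handed the job in at about 21 s: the top cup stands upright on the scale's pan, about 12 mm from the centre by my measurement (limit 20 mm), and the other three cups still look fully nested in the stand; the hand-in returned no verdict.

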